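Rock the mixing ball out of an ink bottle

TASK

The square ink bottle drains upside down in the sloping rack, with its steel mixing ball caught on the splash baffles in its neck. Draw it out steadily, so that the ball stays in for now, hold it low over the steel tray and rock it side to side until the ball rolls out into the tray, then stand the empty bottle gently, mouth down, in the carton's free cell and let go. Leave the other things on the table where they are.

Things in the scene. Friction and masses are not known exactly. Their poses are not given: they have to be found in the camera images.
- ink_bottle: The ink bottle: clear plastic, square body, 65 to 105 g, 157 mm long, loose, upside down. Origin: centre of its open mouth; +z runs from the mouth to the flat base (up). Neck: round, 36 mm across, z = 0 to 52 mm; labelled body 48 mm (x) by 56 mm (y), z = 52 to 157 mm. In the rack +z leans 30 degrees from vertical to the rack's -x (robot) side; y runs along the rack, x away from its board.
- bottle_grip (a point): On the bottle's axis, 120 mm from the mouth: the height at which to grip it, across its y (56 mm); axes as the bottle's. About 20 N of grip holds it firmly; its walls do not yield. In the rack, 24 mm lie between this axis and the board's plane, and over 70 mm are free on either side of the bottle here.
- upper_baffle (a point): Middle of the upper of two staggered baffles (small shelves, 16 mm long) in the neck: it fills the -y half and slopes 15 degrees down to its wall; axes as the bottle's. The ball lies here at the start and stays while the bottle, mouth down, leans sideways (about its x) less than 15 degrees and is not jerked sideways (under 2 m/s2). Leaning about y alone does not free it.
- lower_baffle (a point): Middle of the lower baffle: it fills the +y half, 20 mm below the upper one, and slopes 15 degrees down to its own wall; axes as the bottle's. Lean the bottle's +y side down by 25 to 40 degrees and within half a second the ball rolls from the upper to this one; then lean the -y side down as much and it rolls out of the mouth. Leaning -y first does nothing.
- ball_center (a point): Centre of the steel mixing ball, 13 mm in diameter, 11 g, loose in the bottle's neck at the start (about y = -8, z = 37 mm in the bottle's frame). In the tray it comes to rest by itself.
- rack: Fixed sloping drain rack: steel drip plate 190 (x) by 262 mm (y) with a plywood back board leaning 30 degrees to its -x (robot) side, 125 mm up the bottles from their mouths, and a notched ledge square to it. Origin: on the table, 15 mm to +x of the plate's middle; z up. A bottle's shoulders rest on the ledge, its neck hangs 52 mm through a 39 mm notch: draw it out along its own axis by 60 mm or more.
- rack_place_r (a point): Where the mouth of a bottle in the rack's -y place lies (34 mm above the table); axes as the rack's. The square bottle may be in this place or the other; in the other hangs a round white bottle (48 mm across, 130 mm long) that is to stay there.
- rack_place_l (a point): The same for the rack's +y place, 130 mm from the first.
- tray: Fixed open steel tray, 150 by 150 mm, 26 mm high, walls and floor 4 mm. Origin: centre of its underside on the table; z up.
- carton: Fixed cardboard bottle carton, 214 by 214 mm, walls 75 mm high, split by a cross of partitions into four cells about 101 mm square. Origin: centre of its underside on the table; x and y along its sides, z up. Three cells hold round bottles 125 mm tall; the far cell (+x) on the right (-y) is free.
- free_cell (a point): Centre of the free cell's floor, 4 mm above the table; axes as the carton's.
- round_bottle: The round white bottle in the rack's other place, 48 mm across, 130 mm long, loose, to be left alone. Origin: centre of its mouth; +z to its base.
- stamp_a: Wooden rubber stamp with a black knob, 54 by 44 mm, 58 mm tall, to be left alone. Origin: centre of its underside.
- stamp_b: Wooden rubber stamp with a black knob, 74 by 38 mm, 58 mm tall, to be left alone. Origin: centre of its underside.
- stamp_c: Wooden rubber stamp with a black knob, 49 by 49 mm, 58 mm tall, to be left alone. Origin: centre of its underside.
- ink_pad: Flat ink pad in a dark tin, 70 by 110 mm, 15 mm high, to be left alone. Origin: centre of its underside.
- ink_jar: Small ink jar with a black lid, 56 mm across, 62 mm tall, to be left alone. Origin: centre of its underside.
There are look-alikes about, which are no part of the job. Several things look just like the tray: the one meant starts farthest to the robot's left.

How it is judged:
On the way, in this order (a step that is already met when the one before it is completed fails the run):
1. the bottle is held drawn out of the rack, its mouth over 58 mm from where a mouth lies in either place, with the ball still in its neck (z of ball_center in the frame of ink_bottle above 0.004 m and distance between ball_center and ink_bottle below 0.055 m and distance between ink_bottle and rack_place_l above 0.058 m and distance between ink_bottle and rack_place_r above 0.058 m and contact force between the fingers and ink_bottle above 0.5 N), for 0.1 s.
2. with the ball still in its neck, the bottle is leaned sideways by over 15 degrees with its mouth over the tray, less than 160 mm above the table (z of ball_center in the frame of ink_bottle above 0.004 m and distance between ball_center and ink_bottle below 0.055 m and horizontal distance between ink_bottle and tray below 0.085 m and height (world z) of ink_bottle below 0.16 m and (angle between ink_bottle's own y axis and vertical below 1.309 rad or angle between ink_bottle's own y axis and vertical above 1.833 rad)), for 0.05 s.
3. the ball has dropped into the tray while the bottle is still held above it (x of ball_center in the frame of tray between -0.073 and 0.073 m and y of ball_center in the frame of tray between -0.073 and 0.073 m and z of ball_center in the frame of tray below 0.025 m and contact force between the fingers and ink_bottle above 0.5 N and horizontal distance between ink_bottle and tray below 0.12 m), for 0.1 s.
4. the bottle, still held, is lowered into the free cell, mouth down, to within 20 mm of its floor (x of ink_bottle in the frame of free_cell between -0.047 and 0.047 m and y of ink_bottle in the frame of free_cell between -0.047 and 0.047 m and contact force between the fingers and ink_bottle above 0.5 N and z of ink_bottle in the frame of free_cell below 0.02 m and angle between ink_bottle's own z axis and vertical below 0.35 rad), for 0.05 s.
At the end, for the whole second after the job is handed in: The ball lies at rest in the steel tray; the bottle stands at rest, mouth down on the floor of the free cell (mouth within 15 mm of the floor, leaning less than 20 degrees), released (x of ball_center in the frame of tray between -0.073 and 0.073 m and y of ball_center in the frame of tray between -0.073 and 0.073 m and z of ball_center in the frame of tray below 0.025 m and x of ink_bottle in the frame of free_cell between -0.047 and 0.047 m and y of ink_bottle in the frame of free_cell between -0.047 and 0.047 m and linear speed of each of ball, ink_bottle below 0.03 m/s and z of ink_bottle in the frame of free_cell below 0.015 m and angle between ink_bottle's own z axis and vertical below 0.35 rad); the robot touches nothing.
It fails at once if the round bottle in the rack is moved by over 30 mm (distance of round_bottle from where it was at the start of the episode above 0.03 m).
It fails at once if a stamp is moved by over 30 mm (distance of any of stamp_a, stamp_b, stamp_c from where it was at the start of the episode above 0.03 m).
It fails at once if the ink pad or the ink jar is moved by over 30 mm (distance of any of ink_pad, ink_jar from where it was at the start of the episode above 0.03 m).
It also fails if it takes over 67 s, if anything falls off the work surface, if the arm or the gripper's body presses on something with over 40 N, if the wrist force passes 120 N, or if a joint passes its speed limit or range.

ROBOT

A 7-joint arm with a two-finger parallel gripper is mounted at the origin on the work surface. World frame = base frame: x ahead of the robot, y to its left, z up, the work surface at z = 0. Lengths are in m, angles in rad, forces in N, time in s.
With the tool pointing down it reaches from about 0.4 to 0.85 m from the base axis. Payload 10.4 kg.
Tool frame: the origin (TCP) lies on the centre line of the jaws, within the pads' length; the fingertips stand 22 mm ahead of it and the grasp point (between the pads) lies 3 mm ahead of it; z points along the fingers, y is the line along which they close (so a half turn about z gives the same grasp; the last joint's range is limited). The gripper opens to 87 mm and grips with 3 to 60 N. Pads are 19 mm wide; open, the fingers measure 117 mm over their backs; the gripper's body (75 mm by 190 mm) begins 51 mm behind the grasp point.
Start: joints at [-1.327, 0.332, -0.065, 1.46, 0.022, 1.35, -0.088], TCP at [0.165, 0.603, 0.245] pointing down, gripper open.
Joint ranges: [-2.6, 2.6], [-0.5, 2.12], [-1.47, 1.34], [0.16, 2.42], [-1.27, 4.41], [0.06, 2.06], [-2.6, 2.6]. Speed limits (rad/s): [2.22, 2.22, 2.79, 2.79, 3.14, 3.14, 3.14].

INTERFACE

Orientations are given as a unit quaternion [x, y, z, w].
In Python, from rig import sense, get_image, calibration, job gives the robot as it stands.
- The arm moves only by the shell command python3 -m pendant 'ROWS'. ROWS is JSON, a list that holds one entry, the list of rows, each a list of 5 numbers: the shift along the tool's x, y, z in units of 50 mm (1.0 is 50 mm), then the turn about the tool's z in rad, then the finger opening in mm, from 0 to 87. In form: [[[x, y, z, twist, gripper], ...]]. A call has 1 to 20 rows; each row is the pose to reach, as a shift and turn from the pose commanded when the call began, along the tool's axes at that moment; what a row does not reach only later rows make up. A row lasts 1/10 s, in which the tool goes at most 50 mm and 8.59 degrees, less where a joint would pass 70% of its speed; a pose out of reach is approached as far as the arm can. A call with a gripper value outside its range is refused whole. The fingers move at their own pace and stop on an object; the grip force is fixed at half the most. Time passes only in rows, so rows that repeat a pose let the fingers close. It gives the time, the measured TCP pose, the force, the opening and the grip force at its end, in the units of the state.
- sense(): the state, without advancing time (a new reading comes with each control period).
- get_image(name): name is "scene" or "side" or "wrist"; returns (picture, depth): 400x640x3 uint8, blue, green, red; 400x640 float32, m along the optical axis (not along the pixel's ray), 0 where there is no reading.
- calibration(name): a dict with "fx", "fy", "cx", "cy" (pixels), "k1" (the pictures are not rectified: a ray, as slopes to the right and down, at radius r is drawn at 1 + k1 r^2 times it, then the intrinsics apply), "world_from_camera" (4x4, takes a point from camera to world coordinates). Camera axes: x right, y down, z forward; pixel columns grow to the right and rows downward; lengths in m; the calibration is good to about 2 mm. A picture is of the moment at which its call begins: read the wrist's pose just before it. calibration takes no time and is no camera call; for the wrist camera it gives the pose at the moment of the call.
- job.hand_in(): hands the job in; it is judged then, once.
The state is a dict: "t": time; "qpos": joint angles; "joint_vel": joint speeds; "tau": joint torques, N m; "tool_pos": TCP position; "eef_rot": TCP orientation; "force": force on the tool from outside, world axes, zero at the start; "ft_torque": the same for the moment, N m; "opening": finger opening in m; "grasp_force": force on a finger pad.
Only numpy, scipy, OpenCV 4.12 (cv2) and the standard library are available. Lean on these libraries where they do the work, as an engineer would, in place of code of your own. Each camera call takes 0.05 s, during which the arm holds its last target. There are 200 camera calls.

## Working session

There is one attempt and no reset: what is moved stays moved. The work goes in short steps, Python scripts to look and compute and a shell command to move; the robot and the scene stay as the last step left them, time stands still between calls to the robot, and variables do not carry over. Pictures are saved under pics/ and viewed, at most 10 in all, crops included, and the job is handed in when it is done.

```bash
ls -la; mkdir -p pics; python3 - <<'E'
from rig import sense,get_image,calibration
import cv2,numpy as np
print(sense())
for n in("scene","side"):
    im,d=get_image(n);cv2.imwrite(f"pics/{n}0.png",im);np.savez(f"{n}0.npz",im=im,d=d)
    c=calibration(n);print(n,{k:np.round(v,4).tolist() for k,v in c.items()})
E
python3 -m pendant --help | head -40
```

```text
total 12
drwxr-xr-x  3 agent agent 4096 Dec  2 16:42 .
drwxr-xr-x 23 root  root  4096 Dec  2 16:42 ..
drwxr-xr-x  2 agent agent 4096 Dec  2 16:42 pics
{'t': 0.0, 'qpos': array([-1.32658625,  0.33288369, -0.064683  ,  1.46098145,  0.02159044,
        1.34990239, -0.08848356]), 'joint_vel': array([ 0.00031996,  0.00029675,  0.00044061,  0.00117738,  0.0022121 ,
       -0.00154721,  0.00041784]), 'tau': array([-2.10600379e-04, -6.23275495e+01,  2.48364976e-02, -3.89883721e+01,
       -6.13452075e-02,  4.01315535e-02,  1.48594254e-04]), 'tool_pos': array([0.16469816, 0.60251988, 0.24372733]), 'eef_rot': array([ 1.32999695e-01,  9.91115802e-01, -7.37028978e-04, -6.54306318e-05]), 'force': array([-0.16573401,  0.04704991,  0.21363281]), 'ft_torque': array([0.04416022, 0.03909696, 0.04513515]), 'grasp_force': 0.0, 'opening': 0.0866898584261228}
scene {'fx': 400.1763, 'fy': 400.1763, 'cx': 323.6462, 'cy': 197.7663, 'k1': -0.0332, 'world_from_camera': [[0.6753, 0.5751, -0.4619, 1.0564], [0.7375, -0.5336, 0.414, -0.5346], [-0.0084, -0.6202, -0.7844, 1.0593], [0.0, 0.0, 0.0, 1.0]]}
side {'fx': 464.276, 'fy': 464.276, 'cx': 325.9476, 'cy': 203.0615, 'k1': 0.0118, 'world_from_camera': [[0.7109, -0.4476, 0.5425, -0.2994], [-0.7032, -0.4397, 0.5587, -0.8479], [-0.0116, -0.7787, -0.6273, 1.0295], [0.0, 0.0, 0.0, 1.0]]}invalid input: not JSON, or not a number
```

View pics/scene0.png

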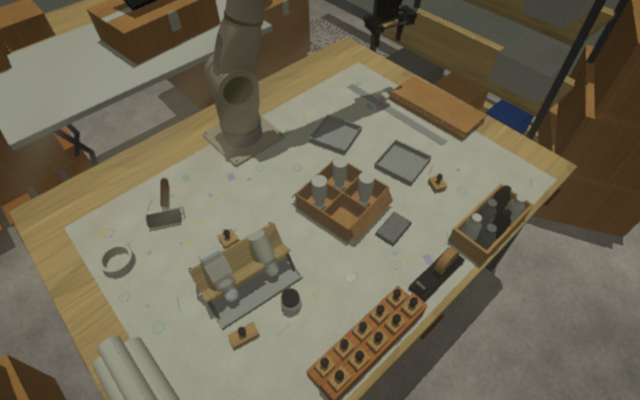

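View pics/side0.png

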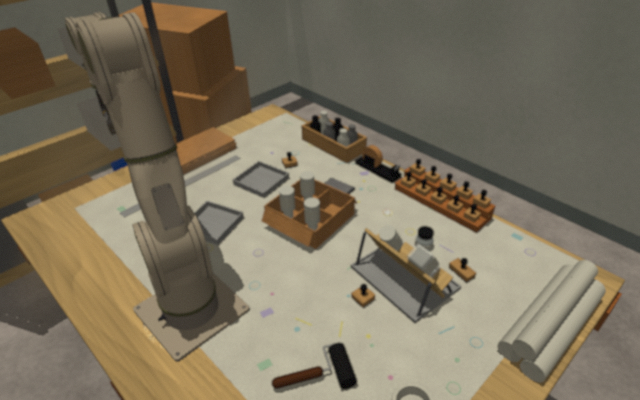

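```bash
cat > h.py <<'E'
import numpy as np,cv2
from rig import calibration
def rays(cal,uv):
    uv=np.asarray(uv,float).reshape(-1,2)
    K=np.array([[cal["fx"],0,cal["cx"]],[0,cal["fy"],cal["cy"]],[0,0,1]])
    p=cv2.undistortPoints(uv[:,None],K,np.array([cal["k1"],0,0,0.]))[:,0]
    return np.c_[p,np.ones(len(p))]
def cloud(n,d,cal=None):
    cal=cal or calibration(n);v,u=np.mgrid[:400,:640]
    P=rays(cal,np.c_[u.ravel(),v.ravel()])*d.reshape(-1,1);T=np.array(cal["world_from_camera"])
    return (P@T[:3,:3].T+T[:3,3]).reshape(400,640,3)
def onplane(n,uv,z,cal=None):
    cal=cal or calibration(n);T=np.array(cal["world_from_camera"]);r=rays(cal,uv)@T[:3,:3].T
    return T[:3,3]+r*((z-T[2,3])/r[:,2:])
E
python3 - <<'E'
from h import *
for n in("scene","side"):
    f=np.load(n+"0.npz");W=cloud(n,f["d"])
    pts={"scene":[(335,133),(403,161),(228,238),(438,182),(243,335),(393,228),(290,300),(215,265),(262,245),(320,185),(340,172),(366,185),(345,212),(250,300),(340,240)],"side":[(215,222),(261,178),(390,238),(423,257),(426,235),(363,293),(307,185),(288,200),(312,210),(325,200)]}[n]
    for u,v in pts: print(n,(u,v),np.round(W[v,u],3),f["im"][v,u])
a=np.load("scene0.npz")["im"][195:345,165:325];b=np.load("side0.npz")["im"][205:325,340:500]
cv2.imwrite("pics/c1.png",np.vstack([cv2.resize(a,(640,600))[:, :],])[:600]);cv2.imwrite("pics/c1.png",np.hstack([cv2.resize(a,(400,375)),cv2.resize(b,(400,375))]))
E
```

```text
scene (335, 133) [0.234 0.266 0.009] [110 121 120]
scene (403, 161) [0.506 0.346 0.006] [112 122 121]
scene (228, 238) [ 0.364 -0.31   0.025] [39 52 61]
scene (438, 182) [0.662 0.341 0.027] [36 48 52]
scene (243, 335) [ 0.644 -0.452  0.034] [36 44 47]
scene (393, 228) [0.679 0.093 0.017] [92 99 99]
scene (290, 300) [ 0.664 -0.307  0.063] [45 52 52]
scene (215, 265) [ 0.499 -0.41   0.158] [105 119 120]
scene (262, 245) [ 0.521 -0.28   0.139] [106 122 122]
scene (320, 185) [ 0.467 -0.021  0.133] [136 152 151]
scene (340, 172) [0.453 0.078 0.105] [75 85 86]
scene (366, 185) [0.555 0.09  0.12 ] [75 87 86]
scene (345, 212) [0.525 0.034 0.002] [ 65 108 140]
scene (250, 300) [ 0.565 -0.377  0.005] [117 126 125]
scene (340, 240) [ 0.593 -0.053  0.004] [84 97 97]
side (215, 222) [0.255 0.261 0.002] [123 131 133]
side (261, 178) [0.524 0.352 0.   ] [122 131 133]
side (390, 238) [ 0.482 -0.296  0.145] [135 152 155]
side (423, 257) [ 0.467 -0.415  0.166] [131 144 146]
side (426, 235) [ 0.64  -0.315  0.064] [18 17 18]
side (363, 293) [ 0.356 -0.314  0.033] [13 16 19]
side (307, 185) [0.52  0.086 0.108] [81 94 96]
side (288, 200) [-0.299 -0.848  1.029] [80 92 95]
side (312, 210) [ 0.439 -0.025  0.112] [80 89 94]
side (325, 200) [0.575 0.058 0.029] [32 53 74]
```

View pics/c1.png

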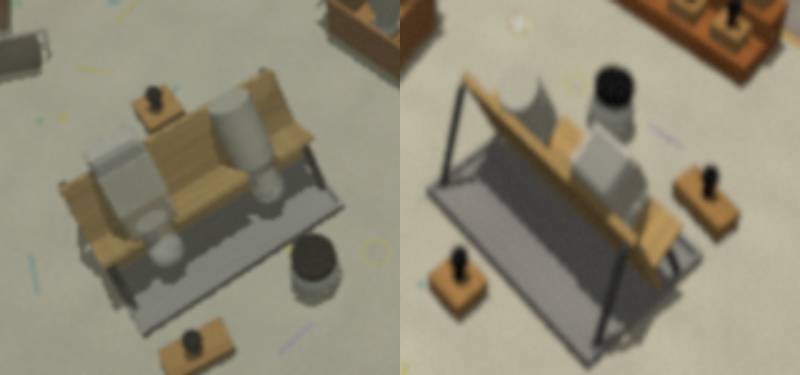

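```bash
python3 - <<'E'
from h import *
P=[];C=[];S=[]
for i,n in enumerate(("scene","side")):
    f=np.load(n+"0.npz");W=cloud(n,f["d"]);ok=f["d"]>0
    P.append(W[ok]);C.append(cv2.cvtColor(f["im"],cv2.COLOR_BGR2HSV)[ok]);S.append(np.full(ok.sum(),i))
P=np.vstack(P);C=np.vstack(C).astype(int);S=np.hstack(S)
def near(c,r):return np.hypot(P[:,0]-c[0],P[:,1]-c[1])<r
def rect(m,t):
    for s in(0,1,2):
        q=P[m&((S==s)|(s==2))]
        if len(q)<10:print(t,s,len(q));continue
        (c,w,a)=cv2.minAreaRect((q[:,:2]*1000).astype(np.float32));print(t,s,len(q),np.round(c,1),np.round(w,1),round(a,1),'zmed',np.round(np.median(q[:,2]),4))
rect(near((.507,.348),.13)&(P[:,2]>.014)&(P[:,2]<.04),"trayB")
rect(near((.51,.034),.2)&(P[:,2]>.060)&(P[:,2]<.085)&(C[:,1]>90),"carton")
b=near((.52,-.36),.2)&(C[:,1]>85)&(P[:,2]>.03)
rack=near((.52,-.36),.25)
for s in (0,1):
    q=P[b&(S==s)];print("board pts",s,len(q),q.min(0).round(3),q.max(0).round(3))
for c,z in (((.234,.266),0),((.507,.348),0)):
    q=P[near(c,.04)];print("floor z",np.median(q[:,2]))
# table check
for s in(0,1): print("table z",s,np.median(P[near((.42,-.15),.03)&(S==s)][:,2]))
E
```

```text
trayB 0 411 [534.7 340.8] [203.3 156.8] 10.8 zmed 0.0238
trayB 1 368 [533.4 339.4] [208.1 157.4] 11.1 zmed 0.0211
trayB 2 779 [533.3 339.4] [208.4 158.1] 10.4 zmed 0.0226
carton 0 943 [499.3  48. ] [224.5 216.7] 7.9 zmed 0.0687
carton 1 862 [488.4  46.5] [231.6 217.5] 7.6 zmed 0.0683
carton 2 1805 [492.2  47.1] [239.2 217.6] 7.7 zmed 0.0685
board pts 0 2091 [ 0.353 -0.481  0.03 ] [ 0.648 -0.211  0.134]
board pts 1 1136 [ 0.349 -0.478  0.03 ] [ 0.641 -0.21   0.168]
floor z 0.005178455082690325
floor z 0.004951791749540302
table z 0 0.002245042103946493
table z 1 0.00030965660441562015
```

```bash
python3 - <<'E'
from h import *
F={n:np.load(n+"0.npz") for n in("scene","side")}
def comp(m,seed):
    k,l,st,ce=cv2.connectedComponentsWithStats(m.astype(np.uint8));return l==l[seed[1],seed[0]]
def quad(n,m,z,t):
    cs,_=cv2.findContours(m.astype(np.uint8),cv2.RETR_EXTERNAL,cv2.CHAIN_APPROX_NONE);c=max(cs,key=cv2.contourArea)
    q=onplane(n,c[:,0],z);(ce,w,a)=cv2.minAreaRect((q[:,:2]*1000).astype(np.float32));print(t,n,np.round(ce,1),np.round(w,1),round(a,1))
for n,sd in(("scene",(403,161)),("side",(261,178))):
    im=F[n]["im"];print("table",im[150,260] if n=="scene" else im[250,320], "tray",im[sd[1],sd[0]])
    g=cv2.cvtColor(im,cv2.COLOR_BGR2GRAY)
    quad(n,comp(g<135,sd),.026,"tray<135");quad(n,comp(g<145,sd),.026,"tray<145")
    W=cloud(n,F[n]["d"]);hsv=cv2.cvtColor(im,cv2.COLOR_BGR2HSV)
    near=np.hypot(W[...,0]-.507,W[...,1]-.348)<.118
    q=W[near&(W[...,2]>.013)];ce,w,a=cv2.minAreaRect((q[:,:2]*1000).astype(np.float32));print("traycloud",np.round(ce,1),np.round(w,1),a)
    # carton: brown top edges, robust: rotate by yaw, percentiles
    m=(np.hypot(W[...,0]-.50,W[...,1]-.045)<.17)&(hsv[...,1]>90)&(W[...,2]>.066)&(W[...,2]<.084)
    q=W[m][:,:2]
    for a in np.radians([6,7,8,9]):
        R=np.array([[np.cos(a),np.sin(a)],[-np.sin(a),np.cos(a)]]);p=q@R.T;lo,hi=np.percentile(p,[.7,99.3],axis=0);print("carton",np.degrees(a),(hi-lo).round(4),(R.T@((lo+hi)/2)).round(4))
    # rack
    m=(np.hypot(W[...,0]-.5,W[...,1]-.35)<.2)&(hsv[...,1]>85)&(W[...,2]>.03)
    q=W[m];np.random.seed(0);best=(0,)
    for _ in range(400):
        s=q[np.random.choice(len(q),3,False)];nn=np.cross(s[1]-s[0],s[2]-s[0]);nn/=np.linalg.norm(nn)+1e-9
        i=abs((q-s[0])@nn)<.004
        if i.sum()>best[0]:best=(i.sum(),i)
    s=q[best[1]];c=s.mean(0);nn=np.linalg.svd(s-c)[2][2];nn*=np.sign(nn[2]);print("plane",best[0],c.round(3),nn.round(3),"elev",np.degrees(np.arcsin(nn[2])).round(1),"yaw",np.degrees(np.arctan2(nn[1],nn[0])).round(1))
    # bottles: grey above board
    m=(np.hypot(W[...,0]-.5,W[...,1]-.41)<.09)&(hsv[...,1]<50)&(W[...,2]>.13)
    q=W[m];print("bottle top",len(q),q.mean(0).round(3),q[:,2].max().round(3))
    np.save(n+"W.npy",W)
E
```

```text
table [60 75 79] tray [112 122 121]
tray<135 scene [517.2 324.4] [157.9 175.3] 11.6
tray<145 scene [516.3 325.3] [161.8 181.6] 11.5
traycloud [509.8 336.2] [152.8 156.9] 11.044668197631836
carton 6.000000000000001 [0.2224 0.2177] [0.4989 0.0477]
carton 7.0 [0.2204 0.215 ] [0.4986 0.0476]
carton 8.0 [0.2197 0.2144] [0.4981 0.0476]
carton 9.0 [0.2207 0.2153] [0.4978 0.0475]
plane 98 [0.55  0.161 0.055] [-0.12   0.993  0.015] elev 0.9 yaw 96.9<stdin>:30: RuntimeWarning: Mean of empty slice.
  ret = um.true_divide(
Traceback (most recent call last):
ValueError: zero-size array to reduction operation maximum which has no identity
```

```bash
python3 - <<'E'
from h import *
F={n:np.load(n+"0.npz") for n in("scene","side")}
for n in F:
    im=F[n]["im"];W=cloud(n,F[n]["d"]);hsv=cv2.cvtColor(im,cv2.COLOR_BGR2HSV)
    near=np.hypot(W[...,0]-.507,W[...,1]-.345)<.118
    q=W[near&(W[...,2]>.015)][:,:2]
    for a in np.radians([9,10,11,12,13]):
        R=np.array([[np.cos(a),np.sin(a)],[-np.sin(a),np.cos(a)]]);p=q@R.T;lo,hi=np.percentile(p,[1,99],axis=0);print("tray",n,np.degrees(a).round(),(hi-lo).round(4),(R.T@((lo+hi)/2)).round(4))
    m=(np.hypot(W[...,0]-.49,W[...,1]+.35)<.17)&(hsv[...,1]>85)&(W[...,2]>.05)
    q=W[m];np.random.seed(0);best=(0,)
    for _ in range(600):
        s=q[np.random.choice(len(q),3,False)];nn=np.cross(s[1]-s[0],s[2]-s[0]);nn/=np.linalg.norm(nn)+1e-9
        i=abs((q-s[0])@nn)<.004
        if i.sum()>best[0]:best=(i.sum(),i)
    s=q[best[1]];c=s.mean(0);nn=np.linalg.svd(s-c)[2][2];nn*=np.sign(nn[2]);print("plane",best[0],c.round(3),nn.round(3),"elev",np.degrees(np.arcsin(nn[2])).round(1),"yaw",np.degrees(np.arctan2(nn[1],nn[0])).round(1),"p0",(nn@c).round(4))
    m=(np.hypot(W[...,0]-.49,W[...,1]+.41)<.075)&(hsv[...,1]<60)&(W[...,2]>.10)
    q=W[m];print("bottle",len(q),q.mean(0).round(3),q.max(0).round(3))
    v=np.argwhere(m);print("px",v.min(0)[::-1],v.max(0)[::-1])
    # along rack y (given yaw) extents of bottle pts by bottle-axis coordinate
    y=np.arctan2(nn[1],nn[0]);ey=np.array([-np.sin(y),np.cos(y),0]);ex=np.array([np.cos(y),np.sin(y),0])
    u=-.5*ex+np.array([0,0,np.cos(np.pi/6)]);bx=np.cross(ey,u)
    B=np.c_[q@bx,q@ey,q@u]
    for lo in np.arange(-.2,.3,.015):
        k=(B[:,2]>lo)&(B[:,2]<lo+.015)
        if k.sum()>8:print("  z %.3f n%d x %.3f..%.3f y %.3f..%.3f"%(lo,k.sum(),*np.percentile(B[k,0],[5,95]),*np.percentile(B[k,1],[3,97])))
E
```

```text
tray scene 9.0 [0.1535 0.1564] [0.5108 0.3354]
tray scene 10.0 [0.1519 0.1552] [0.5106 0.3353]
tray scene 11.0 [0.1504 0.1539] [0.5106 0.335 ]
tray scene 12.0 [0.1508 0.1537] [0.5107 0.3353]
tray scene 13.0 [0.1526 0.1544] [0.5107 0.3352]
plane 1239 [ 0.481 -0.344  0.1  ] [ 0.854 -0.091  0.512] elev 30.8 yaw -6.1 p0 0.4936
bottle 897 [ 0.497 -0.408  0.147] [ 0.534 -0.366  0.184]
px [189 245] [233 289]
  z -0.200 n96 x 0.540..0.547 y -0.377..-0.331
  z -0.185 n110 x 0.540..0.546 y -0.379..-0.328
  z -0.170 n116 x 0.536..0.546 y -0.379..-0.325
  z -0.155 n121 x 0.517..0.547 y -0.379..-0.327
  z -0.140 n130 x 0.496..0.547 y -0.380..-0.326
  z -0.125 n120 x 0.539..0.547 y -0.379..-0.327
  z -0.110 n204 x 0.504..0.545 y -0.377..-0.328
tray side 9.0 [0.1575 0.1568] [0.5092 0.3349]
tray side 10.0 [0.1556 0.1554] [0.509  0.3348]
tray side 11.0 [0.155 0.154] [0.5089 0.3346]
tray side 12.0 [0.1554 0.1542] [0.509  0.3348]
tray side 13.0 [0.1562 0.1547] [0.5091 0.3349]
plane 560 [ 0.469 -0.359  0.106] [ 0.886 -0.086  0.455] elev 27.0 yaw -5.6 p0 0.4948
bottle 574 [ 0.47  -0.418  0.155] [ 0.527 -0.379  0.182]
px [409 244] [440 289]
  z -0.185 n21 x 0.512..0.539 y -0.389..-0.385
  z -0.170 n38 x 0.504..0.540 y -0.388..-0.385
  z -0.155 n43 x 0.499..0.540 y -0.407..-0.385
  z -0.140 n49 x 0.476..0.539 y -0.417..-0.374
  z -0.125 n74 x 0.494..0.539 y -0.388..-0.350
  z -0.110 n342 x 0.497..0.539 y -0.384..-0.336
```

```bash
python3 - <<'E'
from h import *
y=np.radians(-5.9);ey=np.array([-np.sin(y),np.cos(y),0]);ex=np.array([np.cos(y),np.sin(y),0])
u=-.5*ex+np.array([0,0,np.cos(np.pi/6)]);bx=np.cross(ey,u);R=np.c_[bx,ey,u]
for n in("scene","side"):
    f=np.load(n+"0.npz");im=f["im"];W=cloud(n,f["d"]);hsv=cv2.cvtColor(im,cv2.COLOR_BGR2HSV);B=W@R
    m=(np.hypot(W[...,0]-.49,W[...,1]+.41)<.085)&(hsv[...,1]<60)&(W[...,2]>.10)
    q=B[m];top=q[q[:,2]>-.112]
    print(n,"z hist",np.histogram(q[:,2],np.arange(-.13,-.08,.004)))
    t=np.median(q[q[:,2]>-.108,2]);k=abs(q[:,2]-t)<.004;print("base z",t,"x",np.percentile(q[k,0],[3,97]),"y",np.percentile(q[k,1],[3,97]))
    b=(np.hypot(W[...,0]-.49,W[...,1]+.35)<.17)&(hsv[...,1]>85)&(W[...,2]>.05);print("board x",np.percentile(B[b][:,0],[10,30,50,70]).round(4),"board y/z ext",np.percentile(B[b],[1,99],axis=0).round(4)[:,1:].ravel())
    # round bottle
    m=(np.hypot(W[...,0]-.51,W[...,1]+.285)<.06)&(hsv[...,1]<60)&(W[...,2]>.08);q=B[m];print("round",np.percentile(q,[2,98],axis=0).round(4))
print("world of axis pt: R@",(R@np.array([.522,-.353,-.105-.037])).round(4))
E
```

```text
scene z hist (array([ 25,  36,  34,  34,  31,  39, 144,  26,   0,   0,   0,   0]), array([-0.13 , -0.126, -0.122, -0.118, -0.114, -0.11 , -0.106, -0.102,
       -0.098, -0.094, -0.09 , -0.086, -0.082]))
base z -0.10339711248965605 x [0.50098493 0.54384764] y [-0.37820286 -0.3287683 ]
board x [0.4932 0.4949 0.4963 0.504 ] board y/z ext [-0.4167 -0.2134 -0.1619 -0.1336]
round [[ 0.4996 -0.2476 -0.2106]
 [ 0.5459 -0.2033 -0.1275]]
side z hist (array([ 14,  21,  17,  16,  37, 124, 186,  15,   0,   0,   0,   0]), array([-0.13 , -0.126, -0.122, -0.118, -0.114, -0.11 , -0.106, -0.102,
       -0.098, -0.094, -0.09 , -0.086, -0.082]))
base z -0.10504646310870437 x [0.49792985 0.54149488] y [-0.38109278 -0.33332092]
board x [0.4866 0.4878 0.4926 0.5099] board y/z ext [-0.4218 -0.2212 -0.1668 -0.125 ]
round [[ 0.5006 -0.2486 -0.1983]
 [ 0.5407 -0.2029 -0.1273]]
world of axis pt: R@ [ 0.484  -0.4049  0.138 ]
```

Candidates: the square bottle is at scene (215,265), in the -y place, and shows a flat square base and shoulders. The round white bottle is at (262,247), and there are more bottles in the far box at (485,225). The close crop confirms the left one. For the tray, (403,161) lies farther left (y=0.335) than (335,133) (y=0.266). The first move goes to above the bottle.

```bash
python3 -m pendant '[[[-4,-3.3,0,0,87],[-9.5,-7.8,0,-0.164,87],[-9.5,-7.8,0,-0.164,87],[-9.5,-7.8,0,-0.164,87],[-9.5,-7.8,0,-0.164,87],[-9.5,-7.8,0,-0.164,87],[-9.5,-7.8,0,-0.164,87],[-9.5,-7.8,0,-0.164,87],[-9.5,-7.8,0,-0.164,87],[-9.5,-7.8,0,-0.164,87],[-9.5,-7.8,0,-0.164,87],[-9.5,-7.8,0,-0.164,87],[-11.48,-17.77,0,-0.164,87],[-11.48,-17.77,0,-0.164,87],[-11.48,-17.77,0,-0.164,87],[-11.48,-17.77,0,-0.164,87],[-11.48,-17.77,0,-0.164,87],[-11.48,-17.77,0,-0.164,87],[-11.48,-17.77,0,-0.164,87],[-11.48,-17.77,0,-0.164,87]]]'
```

```text
t: 2.1
tool_pos: [0.4901, -0.2877, 0.2445]
eef_rot: [0.051, 0.999, 0.0, 0.0]
force: [1.3, -0.7, -0.1]
opening: 0.087
grasp_force: 0.0
```

```bash
python3 -m pendant '[[[0,0,0,0,87],[0,0,0,0,87]]]'; python3 - <<'E'
from rig import sense,get_image,calibration
import numpy as np,cv2
s=sense();print(s["tool_pos"],s["eef_rot"],s["qpos"].round(2))
c=calibration("wrist");im,d=get_image("wrist");cv2.imwrite("pics/w1.png",im);np.savez("w1.npz",im=im,d=d,T=c["world_from_camera"]);print({k:np.round(v,3).tolist() for k,v in c.items()})
E
```

```text
t: 2.3
tool_pos: [0.4898, -0.2871, 0.244]
eef_rot: [0.053, 0.999, -0.0, -0.001]
force: [0.3, 0.7, 0.0]
opening: 0.0872
grasp_force: 0.0
[ 0.48983699 -0.28707432  0.24401295] [ 5.27946188e-02  9.98605223e-01 -8.43812203e-05 -5.75066284e-04] [-0.17  0.24  0.73  1.65 -0.16  1.32  2.05]
{'fx': 343.66, 'fy': 343.66, 'cx': 321.472, 'cy': 197.177, 'k1': -0.055, 'world_from_camera': [[0.106, 0.958, 0.266, 0.418], [0.994, -0.102, -0.029, -0.28], [-0.001, 0.267, -0.964, 0.384], [0.0, 0.0, 0.0, 1.0]]}
```

```bash
python3 -m pendant '[[[-0.135,-0.6,0,0,87],[-0.135,-1.3,0,0,87],[-0.135,-2,0,0,87],[-0.135,-2.38,0,0,87],[-0.135,-2.38,0,0,87],[-0.135,-2.38,0,0,87]]]'; python3 - <<'E'
from rig import sense,get_image,calibration
import numpy as np,cv2
s=sense();print(s["tool_pos"],s["eef_rot"],s["qpos"].round(2))
c=calibration("wrist");im,d=get_image("wrist");cv2.imwrite("pics/w2.png",im);np.savez("w2.npz",im=im,d=d,T=c["world_from_camera"])
E
```

```text
t: 2.95
tool_pos: [0.4858, -0.4034, 0.2441]
eef_rot: [0.051, 0.999, 0.001, -0.0]
force: [1.0, 0.2, -0.7]
opening: 0.0872
grasp_force: 0.0
[ 0.48584986 -0.40342605  0.24413755] [ 5.05478951e-02  9.98721447e-01  6.11455753e-04 -9.16502313e-05] [ 0.06  0.42  0.76  1.48 -0.29  1.36  2.3 ]
```

View pics/w2.png

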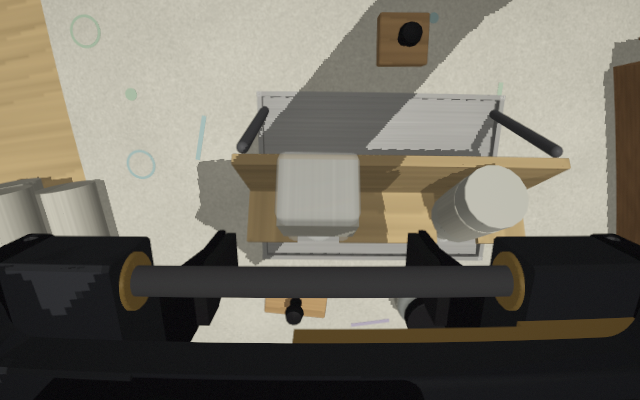

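```bash
python3 - <<'E'
from h import *
f=np.load("w2.npz");cal=dict(calibration("wrist"));cal["world_from_camera"]=f["T"]
W=cloud("wrist",f["d"],cal)
y=np.radians(-5.9);ey=np.array([-np.sin(y),np.cos(y),0]);ex=np.array([np.cos(y),np.sin(y),0])
u=-.5*ex+np.array([0,0,np.cos(np.pi/6)]);bx=np.cross(ey,u);R=np.c_[bx,ey,u];B=W@R
q=B[155:232,270:368].reshape(-1,3);h=W[155:232,270:368,2].ravel();q=q[h>.14]
print(len(q),np.percentile(q,[2,50,98],axis=0).round(4)); t=q[q[:,2]>-.110];print(np.median(t,0).round(4),np.percentile(t,[2,98],axis=0).round(4))
# rack yaw from the board top edge, row ~155-165
ed=[]
for c in (245,260,380,400,420,540,555):
    col=W[140:190,c];k=np.argmax(col[:,2]>.1);ed.append(col[k+1]);
ed=np.array(ed);print(ed.round(3),np.degrees(np.polyfit(ed[:,1],ed[:,0],1)[0]*1))
tp=np.array([.48585,-.40343,.24414]);print("tcp in B",(tp@R).round(4))
E
```

```text
6474 [[ 0.501  -0.3807 -0.1425]
 [ 0.5262 -0.3544 -0.1054]
 [ 0.5441 -0.3279 -0.1038]]
[ 0.5228 -0.3544 -0.1053] [[ 0.5008 -0.3802 -0.1092]
 [ 0.5428 -0.3284 -0.1037]]
[[ 0.436 -0.458  0.118]
 [ 0.447 -0.446  0.125]
 [ 0.457 -0.356  0.125]
 [ 0.459 -0.341  0.126]
 [ 0.461 -0.326  0.127]
 [ 0.462 -0.218  0.103]
 [ 0.463 -0.214  0.116]] 4.907108588150258
tcp in B [ 0.5765 -0.3514 -0.0509]
```

```bash
python3 -m pendant '[[[0,-0.06,0.4,0,87],[0,-0.06,0.9,0,87],[0,-0.06,1.4,0,87],[0,-0.06,1.8,0,87],[0,-0.06,2,0,87],[0,-0.06,2.06,0,87],[0,-0.06,2.06,0,87],[0,-0.06,2.06,0,60],[0,-0.06,2.06,0,60],[0,-0.06,2.06,0,60],[0,-0.06,2.06,0,60],[0,-0.06,2.06,0,45],[0,-0.06,2.06,0,45],[0,-0.06,2.06,0,45]]]'
```

```text
t: 4.4
tool_pos: [0.4848, -0.4079, 0.1416]
eef_rot: [0.051, 0.999, 0.0, 0.0]
force: [0.1, 2.3, 2.3]
opening: 0.0558
grasp_force: 30.0
```

```bash
python3 -m pendant '[[[0.03,0,-0.05,0,45],[0.09,0,-0.16,0,45],[0.17,0,-0.3,0,45],[0.27,0,-0.47,0,45],[0.38,0,-0.66,0,45],[0.49,0,-0.85,0,45],[0.6,0,-1.04,0,45],[0.7,0,-1.21,0,45],[0.77,0,-1.34,0,45],[0.81,0,-1.44,0,45],[0.83,0,-1.56,0,45],[0.84,0,-1.72,0,45],[0.84,0,-1.92,0,45],[0.84,0,-2.16,0,45],[0.84,0,-2.4,0,45],[0.84,0,-2.62,0,45],[0.84,0,-2.8,0,45],[0.84,0,-2.92,0,45],[0.84,0,-3,0,45],[0.84,0,-3,0,45]]]'; python3 - <<'E'
from rig import sense,get_image,calibration
import numpy as np,cv2
s=sense();print(s["tool_pos"],s["eef_rot"],s["qpos"].round(2))
im,d=get_image("wrist");im2,_=get_image("scene");cv2.imwrite("pics/w3.png",np.hstack([cv2.resize(im,(400,250)),cv2.resize(im2[120:320,140:460],(400,250))]))
E
```

```text
t: 6.4
tool_pos: [0.443, -0.4038, 0.2918]
eef_rot: [0.051, 0.999, -0.0, 0.0]
force: [-0.6, -0.3, -1.1]
opening: 0.056
grasp_force: 30.0
[ 0.44302993 -0.40377292  0.2918243 ] [ 5.13545837e-02  9.98680467e-01 -4.51960217e-05  1.71445686e-04] [ 0.04  0.31  0.79  1.5  -0.22  1.43  2.31]
```

View pics/w3.png

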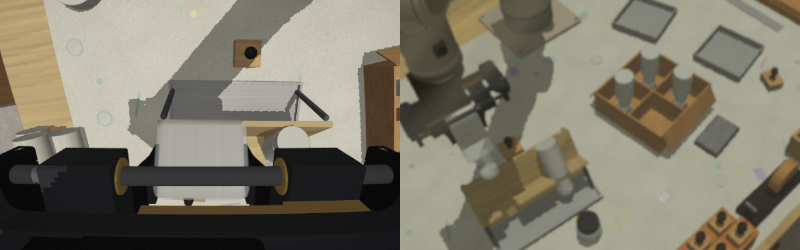

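The bottle is held and drawn out. The pendant can only turn about the vertical, so I plan to right the bottle in the hand against a carton wall, stand it in the free cell, regrip it across x, and lean it by pushing its neck against walls. Next I carry it above the cell.

```bash
python3 -m pendant '[[[-0.01,0.1,0,0.01,45],[-0.05,0.34,0,0.05,45],[-0.1,0.74,0,0.11,45],[-0.17,1.29,0,0.19,45],[-0.26,1.98,0,0.29,45],[-0.35,2.67,0,0.39,45],[-0.45,3.37,0,0.49,45],[-0.54,4.06,0,0.59,45],[-0.63,4.75,0,0.69,45],[-0.72,5.44,0,0.79,45],[-0.81,6.14,0,0.89,45],[-0.91,6.83,0,0.99,45],[-0.99,7.49,0,1.08,45],[-1.07,8.04,0,1.16,45],[-1.12,8.47,0,1.22,45],[-1.17,8.8,0,1.27,45],[-1.19,9.01,0,1.3,45],[-1.21,9.15,0,1.32,45],[-1.22,9.21,0,1.328,45],[-1.22,9.21,0,1.328,45]]]'; python3 - <<'E'
from rig import sense,get_image,calibration
import numpy as np,cv2
s=sense();print(s["tool_pos"],s["eef_rot"],s["qpos"].round(2),s["grasp_force"])
c=calibration("wrist");im,d=get_image("wrist");cv2.imwrite("pics/w4.png",im);np.savez("w4.npz",im=im,d=d,T=c["world_from_camera"])
for n in("scene","side"):
    im,d=get_image(n);np.savez(n+"4.npz",im=im,d=d)
E
```

```text
t: 8.5
tool_pos: [0.5508, 0.0481, 0.2914]
eef_rot: [0.656, 0.755, -0.0, -0.0]
force: [0.2, -0.9, -1.5]
opening: 0.0559
grasp_force: 30.0
[0.55081005 0.04810912 0.29139463] [ 6.55847578e-01  7.54893334e-01 -8.97043996e-05 -3.90067482e-05] [-0.71  0.16  0.61  1.61 -0.09  1.4   0.05] 29.999233530834317
```

View pics/w4.png

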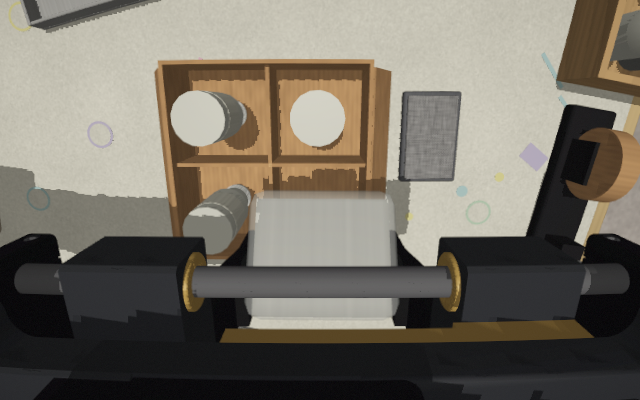

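```bash
python3 - <<'E'
from h import *
f=np.load("w4.npz");cal=dict(calibration("wrist"));cal["world_from_camera"]=f["T"]
p=onplane("wrist",[(158,61),(375,60),(268,66),(270,159),(177,162),(370,161)],.075,cal);print(p[:,:2].round(4))
e=p[1]-p[0];a=np.arctan2(e[1],e[0]);print("yaw",np.degrees(a).round(2),"len",np.linalg.norm(e[:2]).round(4))
ex=np.array([np.cos(a),np.sin(a)]);ey=np.array([-ex[1],ex[0]])
c=(p[0,:2]+p[1,:2])/2-.107*ey;print("carton centre",c.round(4),"cross",p[3,:2].round(4),"cell",(c+.0515*ex-.0515*ey).round(4))
for n in("scene4","side4"):
    g=np.load(n+".npz");W=cloud(n[:-1],g["d"]);hsv=cv2.cvtColor(g["im"],cv2.COLOR_BGR2HSV)
    # bottle in hand: points near TCP of low saturation
    m=(np.hypot(W[...,0]-.551,W[...,1]-.035)<.07)&(W[...,2]>.15)&(W[...,2]<.34)&(hsv[...,1]<60)&(hsv[...,2]>80)
    v=np.argwhere(m);print(n,m.sum(),v.min(0)[::-1] if m.any() else 0,v.max(0)[::-1] if m.any() else 0)
E
```

```text
[[0.3756 0.1381]
 [0.5874 0.1673]
 [0.4845 0.1472]
 [0.4959 0.0558]
 [0.3985 0.0392]
 [0.5998 0.0682]]
yaw 7.85 len 0.2138
carton centre [0.4961 0.0467] cross [0.4959 0.0558] cell [0.5542 0.0027]
scene4 874 [339 135] [373 190]
side4 627 [308 123] [339 175]
```

```bash
python3 -m pendant '[[[0,0,0.1,0,45],[0,0,0.35,0,45],[0,0,0.7,0,45],[0,0,1.15,0,45],[0,0,1.6,0,45],[0,0,2,0,45],[0,0,2.35,0,45],[0,0,2.6,0,45],[0,0,2.74,0,45],[0,0,2.79,0,45],[-0.15,0,2.79,0,45],[-0.3,0,2.79,0,45],[-0.45,0,2.79,0,45],[-0.6,0,2.79,0,45],[-0.75,0,2.79,0,45],[-0.9,0,2.79,0,45]]]'; python3 -m pendant '[[[0,0,0,0,45]]]'
```

```text
t: 10.25
tool_pos: [0.5577, 0.0057, 0.153]
eef_rot: [0.655, 0.755, 0.002, -0.001]
force: [-1.3, 9.4, 4.8]
opening: 0.0555
grasp_force: 30.0
t: 10.35
tool_pos: [0.5579, 0.0043, 0.1529]
eef_rot: [0.656, 0.755, 0.002, -0.0]
force: [0.2, 5.4, 1.2]
opening: 0.0557
grasp_force: 30.0
```

```bash
python3 -m pendant '[[[-0.15,0,0,0,45],[-0.3,0,0,0,45],[-0.45,0,0,0,45],[-0.55,0,0,0,45],[-0.62,0,0,0,45],[-0.62,0,0,0,45]]]'; python3 - <<'E'
from h import *
from rig import sense,get_image
s=sense();print(s["tool_pos"],s["force"].round(1))
L=[]
for n in("scene","side"):
    im,d=get_image(n);np.savez(n+"5.npz",im=im,d=d);a=im[120:240,290:450] if n=="scene" else im[120:240,240:400];L.append(cv2.resize(a,(400,300),interpolation=cv2.INTER_CUBIC))
cv2.imwrite("pics/c5.png",np.hstack(L))
E
```

```text
t: 10.95
tool_pos: [0.5621, -0.0263, 0.1528]
eef_rot: [0.656, 0.755, 0.001, -0.0]
force: [1.0, 4.4, 1.6]
opening: 0.056
grasp_force: 30.0
[ 0.56205442 -0.02629288  0.15277736] [1.  4.4 1.6]
```

View pics/c5.png

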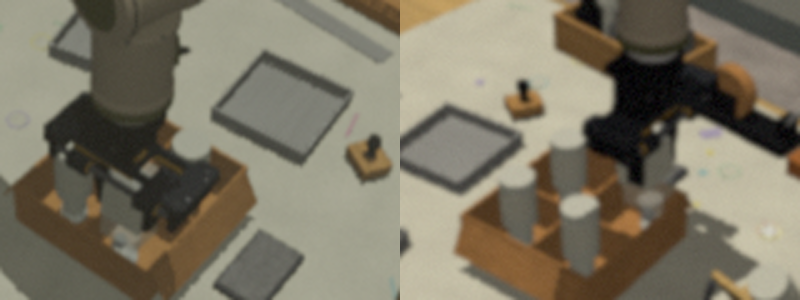

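```bash
python3 -m pendant '[[[0.05,0,0,0,45],[0.05,0,0.15,0,45],[0.05,0,0.3,0,45],[0.05,0,0.42,0,45],[0.05,0,0.48,0,45],[0.05,0,0.48,0,45]]]';python3 -m pendant '[[[0,0,0.02,0,45],[0,0,0.04,0,45],[0,0,0.04,0,45]]]'
```

```text
t: 11.65
tool_pos: [0.5617, -0.025, 0.1306]
eef_rot: [0.656, 0.755, 0.001, -0.0]
force: [-12.6, 1.9, 35.0]
opening: 0.0566
grasp_force: 30.0
t: 11.95
tool_pos: [0.5611, -0.0244, 0.1258]
eef_rot: [0.656, 0.755, 0.0, -0.0]
force: [0.1, 2.8, 0.5]
opening: 0.056
grasp_force: 30.0
```

```bash
cat > base.py <<'E'
from h import *
from rig import sense,get_image
import sys
def base(tag,show=True):
    s=sense();c=dict(calibration("wrist"));im,d=get_image("wrist");np.savez(tag+".npz",im=im,d=d,T=c["world_from_camera"])
    W=cloud("wrist",d,c);hsv=cv2.cvtColor(im,cv2.COLOR_BGR2HSV);t=s["tool_pos"]
    m=(np.hypot(W[...,0]-t[0],W[...,1]-t[1])<.075)&(hsv[...,1]<40)&(hsv[...,2]>90)&(W[...,2]>t[2]-.005)&(W[...,2]<t[2]+.07)
    q=W[m];print("tcp",t.round(4),"F",s["force"].round(1),"n",len(q))
    if len(q)<50:return
    rng=np.random.default_rng(0);b=0
    for _ in range(500):
        a=q[rng.choice(len(q),3,False)];n=np.cross(a[1]-a[0],a[2]-a[0]);n/=np.linalg.norm(n)+1e-12
        i=abs((q-a[0])@n)<.0015
        if i.sum()>b:b=i.sum();best=i
    p=q[best];ce=p.mean(0);n=np.linalg.svd(p-ce)[2][2];n*=np.sign(n[2]+1e-9)
    v=np.argwhere(m)[best];print("plane n",n.round(3),"tilt",np.degrees(np.arccos(n[2])).round(1),"n",b,"centroid",ce.round(4),"min",p.min(0).round(4),"max",p.max(0).round(4),"px",v.min(0)[::-1],v.max(0)[::-1])
if __name__=="__main__":base(sys.argv[1])
E
python3 base.py b1
```

```text
tcp [ 0.5611 -0.0244  0.1258] F [0.1 2.8 0.5] n 23497
plane n [-0.029  0.198  0.98 ] tilt 11.5 n 14132 centroid [5.579e-01 1.000e-04 1.671e-01] min [ 0.5304 -0.0249  0.1616] max [0.5862 0.0204 0.1728] px [239 201] [404 328]
```

```bash
python3 -m pendant '[[[0.06,0,-0.1,0,45],[0.06,0,-0.25,0,45],[0.06,0,-0.4,0,45],[0.06,0,-0.44,0,45],[0,0,-0.44,0,45],[-0.1,0,-0.44,0,45],[-0.2,0,-0.44,0,45],[-0.3,0,-0.44,0,45],[-0.3,0,-0.44,0,45]]]';python3 base.py b2
```

```text
t: 12.9
tool_pos: [0.5634, -0.0388, 0.1481]
eef_rot: [0.656, 0.755, 0.001, -0.001]
force: [0.1, 4.2, 1.8]
opening: 0.0559
grasp_force: 30.0
tcp [ 0.5634 -0.0388  0.1481] F [0.1 4.2 1.8] n 24384
plane n [-0.015  0.087  0.996] tilt 5.1 n 12710 centroid [ 0.5604 -0.0156  0.192 ] min [ 0.5329 -0.0399  0.1889] max [0.5887 0.0038 0.1951] px [235 212] [407 328]
```

```bash
python3 -m pendant '[[[-0.08,0,0,0,45],[-0.16,0,0,0,45],[-0.22,0,0,0,45],[-0.24,0,0,0,45],[-0.24,0,0,0,45]]]';python3 base.py b3
```

```text
t: 13.45
tool_pos: [0.565, -0.0496, 0.148]
eef_rot: [0.655, 0.755, 0.001, -0.001]
force: [-0.8, 7.5, 2.3]
opening: 0.0561
grasp_force: 30.0
tcp [ 0.565  -0.0496  0.148 ] F [-0.8  7.5  2.3] n 25170
plane n [0.001 0.002 1.   ] tilt 0.1 n 11291 centroid [ 0.5623 -0.0278  0.194 ] min [ 0.5348 -0.0507  0.192 ] max [ 0.591  -0.0082  0.1954] px [234 223] [410 328]
```

```bash
python3 -m pendant '[[[0.06,0,0,0,45],[0.18,0,0,0,45],[0.32,0,0,0,45],[0.44,0,0.04,0,45],[0.5,0,0.14,0,45],[0.5,0,0.28,0,45],[0.5,0,0.42,0,45],[0.5,0,0.54,0,45],[0.5,0,0.6,0,45],[0.5,0,0.62,0,45],[0.5,0,0.62,0,45]]]';python3 -m pendant '[[[0,0,0.02,0,45],[0,0,0.04,0,45],[0,0,0.04,0,45]]]'; python3 base.py b4
```

```text
t: 14.6
tool_pos: [0.5614, -0.0269, 0.117]
eef_rot: [0.656, 0.755, -0.0, 0.0]
force: [-0.6, 0.1, -1.1]
opening: 0.0559
grasp_force: 30.0
t: 14.9
tool_pos: [0.5614, -0.0266, 0.115]
eef_rot: [0.656, 0.755, 0.0, -0.0]
force: [0.7, 0.4, -1.1]
opening: 0.0558
grasp_force: 30.0
tcp [ 0.5614 -0.0266  0.115 ] F [ 0.7  0.4 -1.1] n 25165
plane n [-0.001  0.01   1.   ] tilt 0.6 n 11344 centroid [ 0.5586 -0.0045  0.1609] min [ 0.5309 -0.0275  0.159 ] max [0.5871 0.0144 0.1624] px [233 221] [409 328]
```

```bash
python3 -m pendant '[[[0,0,0.02,0,45],[0,0,0.04,0,45],[0,0,0.04,0,45]]]'; python3 -m pendant '[[[0,0,0.02,0,45],[0,0,0.02,0,45]]]'
```

```text
t: 15.25
tool_pos: [0.5617, -0.0268, 0.1144]
eef_rot: [0.656, 0.755, 0.0, -0.0]
force: [-4.8, -0.3, 13.7]
opening: 0.0559
grasp_force: 30.0
t: 15.45
tool_pos: [0.5618, -0.0269, 0.1142]
eef_rot: [0.656, 0.755, 0.001, -0.0]
force: [-8.8, -1.0, 24.1]
opening: 0.0559
grasp_force: 30.0
```

```bash
python3 -m pendant '[[[0,0,-0.02,0,45],[0,0,-0.03,0,45],[0,0,-0.03,0,58],[0,0,-0.03,0,60],[0,0,-0.03,0,70],[0,0,-0.03,0,87],[0,0,-0.03,0,87],[0,0,-0.03,0,87],[0,0,-0.4,0,87],[0,0,-1,0,87],[0,0,-1.6,0,87],[0,0,-1.9,0,87],[0,0,-1.9,0,87]]]'; python3 base.py b5
python3 - <<'E'
from h import *
f=np.load("b5.npz");cal=dict(calibration("wrist"));W=cloud("wrist",f["d"],cal)
hsv=cv2.cvtColor(f["im"],cv2.COLOR_BGR2HSV);m=(abs(W[...,2]-.161)<.006)&(np.hypot(W[...,0]-.56,W[...,1])<.06)&(hsv[...,1]<50)
q=W[m];r=cv2.minAreaRect((q[:,:2]*1000).astype(np.float32));print(len(q),r)
cv2.imwrite("pics/w5.png",f["im"])
E
```

```text
t: 16.75
tool_pos: [0.5624, -0.0267, 0.2088]
eef_rot: [0.656, 0.755, 0.001, 0.001]
force: [0.3, -0.2, -0.1]
opening: 0.0868
grasp_force: 0.0
tcp [ 0.5624 -0.0267  0.2088] F [ 0.3 -0.2 -0.1] n 6979
plane n [-0.014  0.067  0.998] tilt 3.9 n 6732 centroid [0.558  0.0025 0.2736] min [ 0.5114 -0.0066  0.2718] max [0.6062 0.0114 0.2754] px [131 276] [512 297]
7015 ((558.6024169921875, -8.369022369384766), (54.78944396972656, 46.074485778808594), 7.912961006164551)
```

```bash
python3 -m pendant '[[[0.37,-0.02,0,-0.15,87],[0.37,-0.02,0,-0.3,87],[0.37,-0.02,0,-0.45,87],[0.37,-0.02,0,-0.6,87],[0.37,-0.02,0,-0.75,87],[0.37,-0.02,0,-0.9,87],[0.37,-0.02,0,-1.05,87],[0.37,-0.02,0,-1.2,87],[0.37,-0.02,0,-1.35,87],[0.37,-0.02,0,-1.5,87],[0.37,-0.02,0,-1.571,87],[0.37,-0.02,0,-1.571,87]]]'; python3 base.py b6; python3 - <<'E'
from h import *
f=np.load("b6.npz");cal=dict(calibration("wrist"));W=cloud("wrist",f["d"],cal)
hsv=cv2.cvtColor(f["im"],cv2.COLOR_BGR2HSV);m=(abs(W[...,2]-.161)<.006)&(np.hypot(W[...,0]-.56,W[...,1])<.06)&(hsv[...,1]<50)
q=W[m];r=cv2.minAreaRect((q[:,:2]*1000).astype(np.float32));print(len(q),r)
from rig import sense;s=sense();print(s["eef_rot"].round(4),s["qpos"].round(2))
E
```

```text
t: 18.0
tool_pos: [0.5571, -0.0084, 0.2052]
eef_rot: [-0.071, 0.998, -0.0, -0.001]
force: [0.1, 0.1, -0.7]
opening: 0.087
grasp_force: 0.0
tcp [ 0.5571 -0.0084  0.2052] F [ 0.1  0.1 -0.7] n 2676
plane n [-0.039 -0.01   0.999] tilt 2.3 n 2439 centroid [0.524  0.0177 0.27  ] min [ 0.5192 -0.0372  0.268 ] max [0.5361 0.0353 0.2715] px [221 275] [511 297]
6156 ((555.4360961914062, -10.004280090332031), (47.892513275146484, 47.904476165771484), 7.168739318847656)
[-0.0692  0.9976 -0.     -0.0011] [-0.45  0.21  0.44  1.72 -0.1   1.23  1.72]
```

```bash
python3 -m pendant '[[[-0.03,0,0.3,0,87],[-0.03,0,0.8,0,87],[-0.03,0,1.3,0,87],[-0.03,0,1.5,0,87],[-0.03,0,1.56,0,87],[-0.03,0,1.56,0,87],[-0.03,0,1.56,0,55],[-0.03,0,1.56,0,55],[-0.03,0,1.56,0,55],[-0.03,0,1.56,0,52],[-0.03,0,1.56,0,50],[-0.03,0,1.56,0,48],[-0.03,0,1.56,0,40],[-0.03,0,1.56,0,40],[-0.03,0,1.56,0,40]]]'; python3 base.py b7; python3 - <<'E'
from h import *
f=np.load("b7.npz");cal=dict(calibration("wrist"));W=cloud("wrist",f["d"],cal)
hsv=cv2.cvtColor(f["im"],cv2.COLOR_BGR2HSV);m=(abs(W[...,2]-.161)<.006)&(np.hypot(W[...,0]-.56,W[...,1])<.06)&(hsv[...,1]<50)
q=W[m];r=cv2.minAreaRect((q[:,:2]*1000).astype(np.float32));print(len(q),r,q[:,2].mean())
E
```

```text
t: 19.55
tool_pos: [0.5593, -0.0083, 0.1291]
eef_rot: [-0.07, 0.998, 0.0, 0.0]
force: [-0.3, 0.6, 0.6]
opening: 0.0481
grasp_force: 30.0
tcp [ 0.5593 -0.0083  0.1291] F [-0.3  0.6  0.6] n 12060
plane n [-0.023 -0.004  1.   ] tilt 1.3 n 6473 centroid [ 0.5501 -0.0101  0.1602] min [ 0.5297 -0.0337  0.1583] max [0.5705 0.0141 0.1618] px [258 239] [385 328]
8873 ((550.7271118164062, -9.884269714355469), (39.34114456176758, 58.15156555175781), 8.458098411560059) 0.15944427470644001
```

```bash
python3 -m pendant '[[[0,0,-0.08,0,40],[0,0,-0.25,0,40],[0,0,-0.45,0,40],[0,0,-0.6,0,40],[-0.06,0,-0.66,0,40],[-0.18,0,-0.66,0,40],[-0.34,0,-0.66,0,40],[-0.5,0,-0.66,0,40],[-0.62,0,-0.66,0,40],[-0.74,0,-0.66,0,40],[-0.86,0,-0.66,0,40],[-0.98,0,-0.66,0,40],[-1.1,0,-0.66,0,40],[-1.1,0,-0.66,0,40]]]'; python3 base.py b8
```

```text
t: 21.0
tool_pos: [0.613, -0.0008, 0.161]
eef_rot: [-0.07, 0.998, -0.0, -0.002]
force: [-5.3, -0.5, 0.8]
opening: 0.0479
grasp_force: 30.0
tcp [ 0.613  -0.0008  0.161 ] F [-5.3 -0.5  0.8] n 14072
plane n [-0.954 -0.131  0.271] tilt 74.3 n 8373 centroid [ 0.5848 -0.0051  0.1809] min [ 0.575  -0.0298  0.156 ] max [0.5943 0.019  0.1996] px [256 190] [388 266]
```

```bash
python3 -m pendant '[[[-0.12,0,0,0,40],[-0.24,0,0,0,40],[-0.36,0,0,0,40],[-0.46,0,0,0,40],[-0.52,0,0,0,40],[-0.52,0,0,0,40],[-0.52,0,0,0,40],[-0.52,0,0,0,40],[-0.52,0,0,0,40],[-0.52,0,0,0,40],[-0.52,0,0,0,40]]]'; python3 base.py b9
```

```text
t: 22.15
tool_pos: [0.6378, 0.0027, 0.1603]
eef_rot: [-0.07, 0.998, -0.0, -0.003]
force: [-7.2, -0.8, -1.4]
opening: 0.0479
grasp_force: 30.0
tcp [0.6378 0.0027 0.1603] F [-7.2 -0.8 -1.4] n 16577
plane n [-0.884 -0.124  0.451] tilt 63.2 n 11689 centroid [ 0.6068 -0.002   0.1799] min [ 0.5912 -0.0276  0.1553] max [0.6202 0.0227 0.2004] px [254 171] [389 266]
```

```bash
python3 -m pendant '[[[-0.1,0,0,0,40],[-0.2,0,0,0,40],[-0.24,0,0,0,40],[-0.24,0,0,0,40],[-0.24,0,0,0,40],[-0.24,0,0,0,40],[-0.24,0,0,0,40],[-0.24,0,0,0,40]]]'; python3 base.py b10
```

```text
t: 23.0
tool_pos: [0.6498, 0.0044, 0.1604]
eef_rot: [-0.07, 0.998, -0.0, -0.003]
force: [-5.3, -1.5, -1.1]
opening: 0.0477
grasp_force: 30.0
tcp [0.6498 0.0044 0.1604] F [-5.3 -1.5 -1.1] n 17915
plane n [-0.839 -0.117  0.531] tilt 57.9 n 13146 centroid [ 6.169e-01 -6.000e-04  1.796e-01] min [ 0.598  -0.0266  0.1554] max [0.6324 0.024  0.2001] px [253 159] [390 266]
```

```bash
python3 -m pendant '[[[0.05,0,0,0,40],[0.2,0,0,0,40],[0.42,0,0,0,40],[0.66,0,0,0,40],[0.86,0,0.05,0,40],[1,0,0.15,0,40],[1.05,0,0.3,0,40],[1.08,0,0.4,0,40],[1.15,0,0.4,0,40],[1.27,0,0.4,0,40],[1.39,0,0.4,0,40],[1.5,0,0.4,0,40],[1.6,0,0.4,0,40],[1.65,0,0.4,0,40],[1.65,0,0.4,0,40]]]'; python3 base.py b11
```

```text
t: 24.55
tool_pos: [0.5733, -0.0063, 0.1447]
eef_rot: [-0.07, 0.998, 0.0, 0.005]
force: [8.7, 1.8, 4.6]
opening: 0.0476
grasp_force: 30.0
tcp [ 0.5733 -0.0063  0.1447] F [8.7 1.8 4.6] n 15546
plane n [-0.918 -0.129  0.374] tilt 68.0 n 10496 centroid [ 0.5437 -0.0108  0.1643] min [ 0.5304 -0.0361  0.1397] max [0.5553 0.0133 0.1841] px [255 180] [389 266]
```

```bash
python3 -m pendant '[[[0.08,0,0,0,40],[0.15,0,0,0,40],[0.15,0,0,0,40],[0.05,0,0,0,40],[0.02,0,-0.1,0,40],[0.02,0,-0.3,0,40],[0.02,0,-0.6,0,40],[0.02,0,-1,0,40],[0.02,0,-1.4,0,40],[0.02,0,-1.8,0,40],[0.02,0,-2.1,0,40],[0.02,0,-2.3,0,40],[0.02,0,-2.4,0,40],[0.02,0,-2.4,0,40]]]'; python3 base.py b12; python3 -c "
from rig import sense;s=sense();print(s['eef_rot'],s['qpos'].round(2))"
```

```text
t: 26.0
tool_pos: [0.5688, -0.0069, 0.2623]
eef_rot: [-0.07, 0.998, 0.0, 0.0]
force: [0.3, 0.6, -1.5]
opening: 0.0478
grasp_force: 30.0
tcp [ 0.5688 -0.0069  0.2623] F [ 0.3  0.6 -1.5] n 14981
plane n [-0.934 -0.13   0.334] tilt 70.5 n 9840 centroid [ 0.5402 -0.0113  0.2825] min [ 0.528  -0.0364  0.2573] max [0.5507 0.0128 0.3022] px [255 184] [389 266]
[-7.00276244e-02  9.97545020e-01  6.43805034e-06 -2.53139848e-04] [-0.46  0.2   0.45  1.61 -0.09  1.35  1.72]
```

```bash
python3 -m pendant '[[[-0.01,0.1,0,0,40],[-0.03,0.34,0,0,40],[-0.06,0.74,0,0,40],[-0.11,1.3,0,-0.01,40],[-0.17,2,0,-0.02,40],[-0.23,2.7,0,-0.03,40],[-0.29,3.4,0,-0.04,40],[-0.35,4.1,0,-0.045,40],[-0.4,4.8,0,-0.05,40],[-0.46,5.45,0,-0.055,40],[-0.51,6.01,0,-0.055,40],[-0.54,6.45,0,-0.055,40],[-0.57,6.75,0.05,-0.055,40],[-0.58,6.92,0.2,-0.055,40],[-0.59,6.99,0.45,-0.055,40],[-0.59,6.99,0.8,-0.055,40],[-0.59,6.99,1.15,-0.055,40],[-0.59,6.99,1.4,-0.055,40],[-0.59,6.99,1.5,-0.055,40],[-0.59,6.99,1.5,-0.055,40]]]'; python3 - <<'E'
from h import *
from rig import sense,get_image
s=sense();print(s["tool_pos"],s["force"].round(1),s["qpos"].round(2))
im,d=get_image("wrist");L=[cv2.resize(im,(480,300))];im,d=get_image("scene");L.append(cv2.resize(im[80:220,330:490],(320,300),interpolation=cv2.INTER_CUBIC))
cv2.imwrite("pics/c6.png",np.hstack(L))
E
```

```text
t: 28.05
tool_pos: [0.549, 0.3426, 0.1863]
eef_rot: [-0.097, 0.995, -0.0, -0.0]
force: [0.6, -0.4, -0.7]
opening: 0.0477
grasp_force: 30.0
[0.54898213 0.34259905 0.18630282] [ 0.6 -0.4 -0.7] [-0.81  0.42  0.25  1.49 -0.1   1.25  1.21]
```

View pics/c6.png

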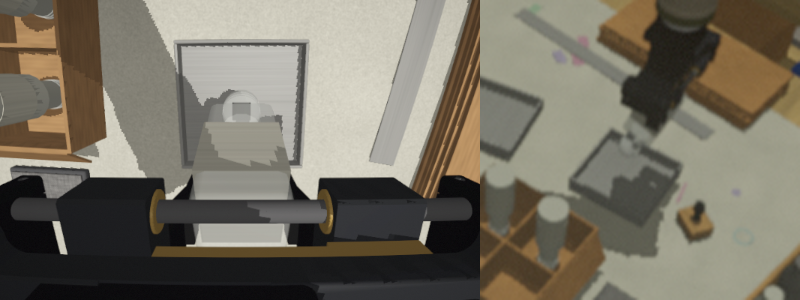

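```bash
python3 -m pendant '[[[0,0,0.1,0,40],[0,0,0.3,0,40],[0,0,0.55,0,40],[0,0,0.8,0,40],[0,0,0.98,0,40],[0.03,0,1.08,0,40],[0.12,0,1.08,0,40],[0.28,0,1.08,0,40],[0.48,0,1.08,0,40],[0.68,0,1.08,0,40],[0.84,0,1.08,0,40],[0.96,0,1.08,0,40],[1.08,0,1.08,0,40],[1.2,0,1.08,0,40],[1.34,0,1.08,0,40],[1.48,0,1.08,0,40],[1.62,0,1.08,0,40],[1.75,0,1.08,0,40],[1.8,0,1.08,0,40]]]'; python3 base.py b13
```

```text
t: 30.05
tool_pos: [0.4626, 0.3264, 0.1348]
eef_rot: [-0.097, 0.995, 0.001, 0.003]
force: [5.6, 1.7, 2.4]
opening: 0.0476
grasp_force: 30.0
tcp [0.4626 0.3264 0.1348] F [5.6 1.7 2.4] n 13019
plane n [-0.013  0.003  1.   ] tilt 0.8 n 6157 centroid [0.4525 0.3245 0.1682] min [0.4324 0.2996 0.1662] max [0.4722 0.3485 0.17  ] px [256 242] [387 328]
```

```bash
python3 -m pendant '[[[0.1,0,0,0,40],[0.24,0,0,0,40],[0.38,0,0.02,0,40],[0.52,0,0.04,0,40],[0.66,0,0.06,0,40],[0.8,0,0.08,0,40],[0.94,0,0.1,0,40],[1.08,0,0.12,0,40],[1.2,0,0.14,0,40],[1.3,0,0.14,0,40],[1.36,0,0.14,0,40],[1.36,0,0.14,0,40],[1.36,0,0.14,0,40],[1.36,0,0.14,0,40],[1.36,0,0.14,0,40],[1.36,0,0.14,0,40]]]'; python3 base.py b14
```

```text
t: 31.7
tool_pos: [0.3955, 0.3131, 0.1271]
eef_rot: [-0.097, 0.995, 0.001, 0.002]
force: [4.5, 1.1, 4.0]
opening: 0.0479
grasp_force: 30.0
tcp [0.3955 0.3131 0.1271] F [4.5 1.1 4. ] n 11400
plane n [-0.492 -0.1    0.865] tilt 30.1 n 8756 centroid [0.3815 0.3096 0.1554] min [0.3623 0.2857 0.1444] max [0.4027 0.3346 0.1663] px [258 219] [384 328]
```

```bash
python3 -m pendant '[[[-0.08,0,0,0,40],[-0.1,0,-0.15,0,40],[-0.1,0,-0.35,0,40],[-0.1,0,-0.55,0,40],[-0.1,0,-0.7,0,40],[-0.1,0,-0.75,0,40],[-0.1,0,-0.75,0,40],[-0.1,0,-0.75,0,40],[-0.1,0,-0.75,0,40],[-0.1,0,-0.75,0,40]]]'; python3 base.py b15; python3 - <<'E'
from h import *
from rig import get_image
L=[]
im,d=get_image("scene");L.append(cv2.resize(im[110:200,350:450],(400,360),interpolation=cv2.INTER_CUBIC));im,d=get_image("side");L.append(cv2.resize(im[140:230,200:300],(400,360),interpolation=cv2.INTER_CUBIC))
cv2.imwrite("pics/c7.png",np.hstack(L))
E
```

```text
t: 32.75
tool_pos: [0.3989, 0.3134, 0.1632]
eef_rot: [-0.097, 0.995, -0.0, -0.0]
force: [-1.1, -0.5, 0.2]
opening: 0.0477
grasp_force: 30.0
tcp [0.3989 0.3134 0.1632] F [-1.1 -0.5  0.2] n 11514
plane n [-0.494 -0.096  0.864] tilt 30.2 n 8793 centroid [0.3846 0.3103 0.1913] min [0.3655 0.286  0.1802] max [0.4059 0.3349 0.2024] px [258 218] [384 328]
```

View pics/c7.png

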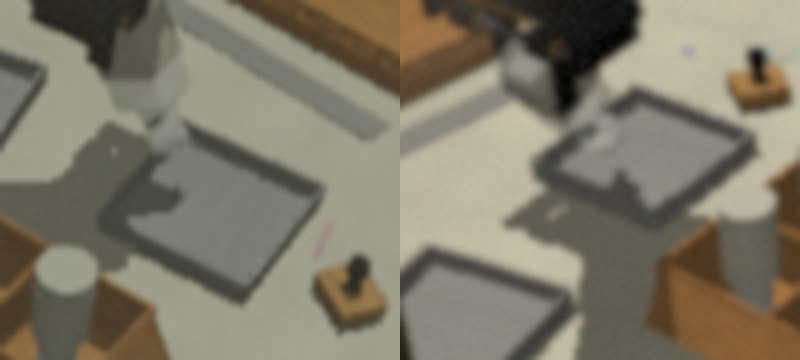

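```bash
python3 -m pendant '[[[-0.1,0,-0.1,0,40],[-0.3,0,-0.3,0,40],[-0.6,0,-0.6,0,40],[-1,0,-0.9,0,40],[-1.4,0,-1.2,0,40],[-1.8,0,-1.4,0,40],[-2.1,0,-1.5,0,40],[-2.3,0,-1.5,0,40],[-2.3,0,-1.5,0,40],[-2.3,0,-1.5,0,40]]]'; cat > ball.py <<'E'
from h import *
from rig import get_image
a=np.radians(11);ex=np.array([np.cos(a),np.sin(a)]);ey=np.array([-ex[1],ex[0]])
for n in("wrist","scene","side"):
    c=dict(calibration(n));im,d=get_image(n);np.savez("ball_"+n,im=im,d=d,T=c["world_from_camera"]);W=cloud(n,d,c)
    D=W[...,:2]-[.510,.335];X=D@ex;Y=D@ey;ins=(abs(X)<.064)&(abs(Y)<.064)&(d>0)
    m=ins&(W[...,2]>.0095)&(W[...,2]<.03)
    k,l,st,ce=cv2.connectedComponentsWithStats(m.astype(np.uint8));print(n,"floor px",ins.sum())
    for i in range(1,k):
        if st[i,4]>=4:
            q=l==i;print("  px",ce[i].round(),"n",st[i,4],"xy",X[q].mean().round(3),Y[q].mean().round(3),"zmax",W[q][:,2].max().round(4),"col",im[q].mean(0).round())
E
python3 ball.py
```

```text
t: 33.9
tool_pos: [0.5113, 0.3357, 0.238]
eef_rot: [-0.097, 0.995, -0.0, -0.001]
force: [0.2, 0.0, -0.9]
opening: 0.0481
grasp_force: 30.0
wrist floor px 100987
  px [323. 140.] n 118 xy -0.032 0.001 zmax 0.018 col [142. 147. 148.]
scene floor px 4896
  px [394. 157.] n 12 xy -0.034 0.001 zmax 0.021 col [101. 110. 109.]
side floor px 3506
  px [254. 183.] n 7 xy -0.036 0.001 zmax 0.0174 col [102. 108. 111.]
```

The ball lies in the tray at local (-33, 1) mm, top at about 17 mm, and all three cameras agree. Now back to the free cell.

```bash
python3 -m pendant '[[[0,0,-0.2,0,40],[0,0,-0.5,0,40],[0.03,-0.15,-0.7,0,40],[0.12,-0.55,-0.75,0.01,40],[0.26,-1.2,-0.75,0.02,40],[0.43,-2,-0.75,0.03,40],[0.6,-2.8,-0.75,0.04,40],[0.78,-3.6,-0.75,0.05,40],[0.95,-4.4,-0.75,0.055,40],[1.12,-5.2,-0.75,0.055,40],[1.27,-5.9,-0.75,0.055,40],[1.37,-6.35,-0.75,0.055,40],[1.42,-6.57,-0.75,0.055,40],[1.435,-6.64,-0.75,0.055,40],[1.435,-6.64,-0.75,0.055,40]]]'; python3 base.py b16;python3 -c "
from rig import sense;s=sense();print(s['eef_rot'],s['qpos'].round(2))"
```

```text
t: 35.55
tool_pos: [0.5056, -0.0035, 0.276]
eef_rot: [-0.07, 0.998, 0.0, 0.0]
force: [-0.5, 0.1, -1.2]
opening: 0.0476
grasp_force: 30.0
tcp [ 0.5056 -0.0035  0.276 ] F [-0.5  0.1 -1.2] n 10743
plane n [-0.491 -0.071  0.868] tilt 29.7 n 8618 centroid [ 0.4919 -0.0059  0.3045] min [ 0.4737 -0.0298  0.2937] max [0.512  0.0183 0.315 ] px [259 221] [384 328]
[-7.06251025e-02  9.97502898e-01  2.44951228e-04 -5.29183636e-05] [-0.55  0.04  0.48  1.75 -0.02  1.36  1.65]
```

```bash
python3 -m pendant '[[[0,0,0.2,0,40],[0,0,0.6,0,40],[0,0,1.1,0,40],[0,0,1.6,0,40],[0,0,2,0,40],[0,0,2.26,0,40],[0,0,2.36,0,40],[-0.1,0,2.36,0,40],[-0.25,0,2.36,0,40],[-0.4,0,2.36,0,40],[-0.55,0,2.36,0,40],[-0.7,0,2.36,0,40],[-0.85,0,2.36,0,40],[-1,0,2.36,0,40],[-1.15,0,2.36,0,40],[-1.3,0,2.36,0,40],[-1.4,0,2.36,0,40],[-1.5,0,2.36,0,40],[-1.5,0,2.36,0,40]]]'; python3 base.py b17
```

```text
t: 37.5
tool_pos: [0.5803, 0.0068, 0.1583]
eef_rot: [-0.07, 0.998, -0.0, -0.001]
force: [-4.5, -0.5, 1.0]
opening: 0.0475
grasp_force: 30.0
tcp [0.5803 0.0068 0.1583] F [-4.5 -0.5  1. ] n 12598
plane n [-0.072 -0.008  0.997] tilt 4.2 n 6753 centroid [0.5682 0.0048 0.1939] min [ 0.5491 -0.0192  0.1913] max [0.5871 0.0283 0.1964] px [255 238] [387 328]
```

```bash
python3 -m pendant '[[[-0.1,0,0,0,40],[-0.18,0,0,0,40],[-0.19,0,0,0,40],[-0.1,0,0,0,40],[0.1,0,0,0,40],[0.3,0,0,0,40],[0.43,0,0,0,40],[0.45,0,0.15,0,40],[0.45,0,0.32,0,40],[0.45,0,0.48,0,40],[0.45,0,0.56,0,40],[0.45,0,0.58,0,40],[0.45,0,0.58,0,40]]]'; python3 base.py b18
```

```text
t: 38.85
tool_pos: [0.5579, 0.0035, 0.1288]
eef_rot: [-0.07, 0.998, -0.0, -0.0]
force: [-0.5, 0.1, -0.8]
opening: 0.048
grasp_force: 30.0
tcp [0.5579 0.0035 0.1288] F [-0.5  0.1 -0.8] n 12924
plane n [-0.035 -0.001  0.999] tilt 2.0 n 6367 centroid [0.5461 0.0016 0.1651] min [ 0.5274 -0.0223  0.1626] max [0.5645 0.0253 0.1669] px [254 239] [389 328]
```

```bash
python3 -m pendant '[[[0,0,0.03,0,40],[0,0,0.06,0,40],[0,0,0.08,0,40],[0,0,0.08,0,40]]]'; python3 -m pendant '[[[0,0,0.02,0,40],[0,0,0.02,0,40]]]'
```

```text
t: 39.3
tool_pos: [0.5577, 0.0036, 0.1249]
eef_rot: [-0.07, 0.998, 0.0, -0.0]
force: [-0.9, 0.4, -0.9]
opening: 0.0482
grasp_force: 30.0
t: 39.5
tool_pos: [0.5578, 0.0036, 0.124]
eef_rot: [-0.07, 0.998, 0.0, 0.0]
force: [-0.2, -0.3, -0.3]
opening: 0.048
grasp_force: 30.0
```

```bash
python3 -m pendant '[[[0,0,0.02,0,40],[0,0,0.02,0,40]]]'; python3 -m pendant '[[[0,0,0.02,0,40],[0,0,0.02,0,40]]]'
```

```text
t: 39.7
tool_pos: [0.558, 0.0036, 0.1239]
eef_rot: [-0.07, 0.998, 0.0, 0.0]
force: [-2.6, -1.0, 7.0]
opening: 0.0481
grasp_force: 30.0
t: 39.9
tool_pos: [0.5583, 0.0036, 0.1238]
eef_rot: [-0.07, 0.998, 0.0, 0.001]
force: [-5.8, 0.1, 16.2]
opening: 0.0481
grasp_force: 30.0
```

Contact with the floor. I ease off, open slowly and rise.

```bash
python3 -m pendant '[[[0,0,-0.02,0,40],[0,0,-0.025,0,40],[0,0,-0.025,0,50],[0,0,-0.025,0,54],[0,0,-0.025,0,65],[0,0,-0.025,0,85],[0,0,-0.025,0,87],[0,0,-0.025,0,87],[0,0,-0.3,0,87],[0,0,-0.8,0,87],[0,0,-1.4,0,87],[0,0,-2,0,87],[0,0,-2.4,0,87],[0,0,-2.4,0,87],[0,0,-2.4,0,87]]]'; python3 ball.py; python3 - <<'E'
from h import *
f=np.load("ball_wrist.npz");cal=dict(calibration("wrist"));W=cloud("wrist",f["d"],cal)
hsv=cv2.cvtColor(f["im"],cv2.COLOR_BGR2HSV);m=(abs(W[...,2]-.161)<.008)&(np.hypot(W[...,0]-.556,W[...,1]-.002)<.05)&(hsv[...,1]<50)
q=W[m];print(len(q),cv2.minAreaRect((q[:,:2]*1000).astype(np.float32)),np.percentile(q[:,2],[5,95]))
cv2.imwrite("pics/c8.png",np.hstack([cv2.resize(f["im"],(400,300)),cv2.resize(np.load("ball_side.npz")["im"][100:310,180:460],(400,300))]))
E
```

```text
t: 41.4
tool_pos: [0.5579, 0.0036, 0.2426]
eef_rot: [-0.07, 0.998, 0.0, 0.001]
force: [-1.2, 0.3, -0.9]
opening: 0.087
grasp_force: 0.0
wrist floor px 8113
  px [619. 142.] n 109 xy -0.032 -0.002 zmax 0.0168 col [119. 123. 125.]
scene floor px 823
  px [394. 157.] n 9 xy -0.034 0.002 zmax 0.0195 col [107. 116. 115.]
side floor px 543
  px [254. 183.] n 7 xy -0.035 0.002 zmax 0.0154 col [111. 119. 121.]
5065 ((554.165283203125, 2.9067134857177734), (54.17594528198242, 46.657596588134766), 7.876735687255859) [0.15639266 0.16009462]
```

View pics/c8.png

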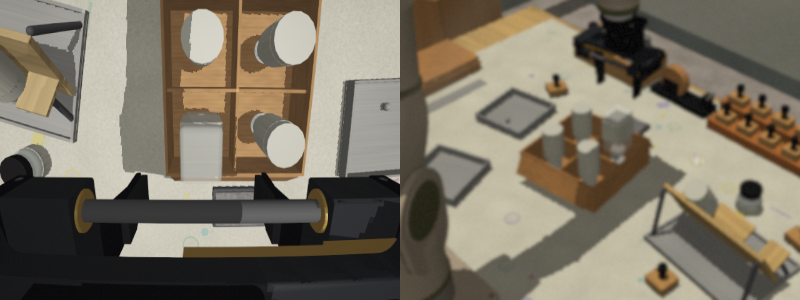

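The pictures show the square bottle upright in the free cell (wrist crop about (202,145)) and the ball in the left tray (about (383,105)). The gripper is clear of everything.

```bash
python3 -c "
from rig import job;print(job.hand_in())"
```

```text
the job is handed in; nothing more can be done
None
```

I handed in the job at about 41 s: the ball lies in the left steel tray, and the empty bottle stands released, mouth down, in the carton's free cell; hand-in returned no verdict, and a light bump on the carton wall while righting the bottle (35 N on the wrist) did no visible harm.

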